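# Let two gudgeon pins out of a crank-turned feeder drum

### The job

Let out two gudgeon pins for a twin-cylinder engine: set the empty yellow tray down on the feeder's base plate in front of the drum, bow handle towards the front, and let go of it; then take it by its bow handle, push it fully home against the stop under the chute and let go. Turn the crank slowly (less than half a turn a second) so that the pins drop one at a time, wait until the first lies still in the tray before the second drops, and stop with exactly two pins in the tray and the other two still in the drum. Do not disturb the other things on the bench.

Things in the scene. Friction and masses are not known exactly. Their poses are not given: they have to be found in the camera images.
- feeder: Rotary feeder, green, fixed to the bench. Origin: on the bench under the middle of the drum's axis; x points to its back, y to its left, z up; its front (tray side) is -x. Its grey base plate is 10 mm thick and spans x -175 to +87, y -67 to 67 mm. Cheeks and covers (clear in front) reach 71 mm from the axis all round, y -62 to 71 mm.
- drum_axis (a point): Middle of the drum's axis, which runs along the feeder's y: feeder x 0, y 0, z 131 mm.
- set_down (a point): Free part of the base plate in front of the drum where the tray can be set down with room for a gripper above: feeder x -132, y 0, z 10 mm (top of the plate).
- tray_home (a point): Where the tray's origin lies when it is fully home, its back wall against the stop bar (face at feeder x -49 mm): feeder x -80, y 0, z 10 mm. The drum and the chute's lip (feeder x -60, z 52 mm) overhang it, so a gripper straight above the middle of the tray does not fit here.
- guide_mouth (a point): Midway between the front ends of two bent steel guide bars (8 mm thick, their middle 21 mm above the bench): feeder x -136, y 0. The clear gap between the bars is 109 mm here and narrows to 83 mm from feeder x -92 to -46 mm; they centre the tray as it is pushed in.
- drum (a joint): Angle (rad) of drum and crank, near 0 at the start. Positive: the crank's top comes to the front (-x). At 0 the crank arm leans 0.79 rad behind upright, at 0.79 it is upright. Six cells, 1.05 rad apart, pins in four of them. Turned positive, the first pin drops at about 0.55, the second at about 1.6, the third at about 2.6. Friction 0.25 N m: it stays where left.
- crank_grip (a point): Holding point on the black crank grip, 55 mm from the drum's axis, at feeder y -112 mm (right side). The grip is a round sleeve along the feeder's y, 20 mm thick, from y -70 to -147 mm, free to spin on its spindle, so it can be held without turning the hand while it is led round; it takes about 5 N.
- tray: Loose yellow catch tray, 62 mm (x) by 78 mm (y), 36 mm high, walls and floor 4 mm, about 0.4 kg. Origin: centre of its underside; z up. A steel bow handle on its -x side. It can be taken from above across its 62 mm, one finger inside the bow (30 mm clear between wall and bar).
- tray_handle (a point): Middle of the bow's bar: a 10 mm round bar along the tray's y, straight for 50 mm, at tray x -66, y 0, 24 mm above the tray's underside.
- pin_1: Steel gudgeon pin, hollow, 22 mm diameter, 64 mm long, 0.11 kg. Origin at its centre, its axis is its y. In the drum it lies within 60 mm of the drum's axis; lying in the tray its origin is 15 mm above the tray's underside. Pin nearest the opening at the start.
- pin_2: Steel gudgeon pin like pin_1, in the next cell up.
- pin_3: Steel gudgeon pin like pin_1, in the cell after pin_2, near the top.
- pin_4: Steel gudgeon pin like pin_1, in the cell after pin_3, at the back.
- pliers: Red-handled pliers, 70 x 184 x 18 mm; bystander. Origin: centre of underside.
- spanner_17: Open-end spanner, 34 x 199 x 6 mm; bystander. Origin: centre of underside.
- tape_black: Roll of black tape, 90 mm wide, 19 mm high; bystander. Origin: centre of underside.
- glue_tube: Black tube with red cap, 56 x 172 x 37 mm; bystander. Origin: centre of underside.
- spark_plug_a: Spark plug, 23 x 68 x 20 mm; bystander. Origin: centre of underside.

How it is judged:
By the outcome, as a careful person would: the job done as asked, in the order asked, and still so for the second after the job is handed in, with the robot touching nothing.
It also fails if it takes over 72 s, if anything falls off the work surface, if the arm or the gripper's body presses on something with over 40 N, if the wrist force passes 120 N, or if a joint passes its speed limit or range.

### The arm

A 6-joint arm with a two-finger parallel gripper is mounted at the origin on a cart in front of the work surface, level with it; the furniture and walls round the work are solid. World frame = base frame: x ahead of the robot, y to its left, z up, the work surface at z = 0. Lengths are in mm, angles in degrees, forces in N, time in s.
With the tool pointing down it reaches from about 350 to 850 mm from the base axis. Payload 8.1 kg.
Tool frame: the origin (TCP) lies where the fingers leave the gripper's body, on its centre line; the fingertips stand 73 mm ahead of it and the grasp point (between the pads) lies 54 mm ahead of it; z points along the fingers, y is the line along which they close (so a half turn about z gives the same grasp; the last joint's range is limited). The gripper opens to 85 mm and grips with 20 to 120 N. Pads are 22 mm wide; open, the fingers measure 114 mm over their backs; the gripper's body (76 mm by 85 mm) begins 54 mm behind the grasp point. The pads swing forward as they close: fully open they stand 13 mm farther back than shut.
Start: joints at [-75.768, 7.471, 85.268, -0, 87.261, -4.893], TCP at [196.602, -566.881, 303.892] pointing down, gripper open.
Joint ranges: [-169.43, 169.43], [-51.17, 129.36], [1.28, 143.12], [-76.62, 256.62], [0, 156.53], [-152.29, 152.29]. Speed limits (degrees/s): [136.94, 136.94, 159.86, 180, 180, 180].

### API

Orientations are given as [roll, pitch, yaw] about the fixed x, y, z axes, in that order (R = Rz(yaw) Ry(pitch) Rx(roll)).
In Python, from bench import sense, optics, r gives the robot as it stands.
- The arm moves only by the tool servo_tool, never from a script. Its argument "plan" is a list that holds one entry, the list of rows, each a list of 5 numbers: the shift along the world's x, y, z in m, then the turn about the world's z in degrees, then the finger opening in m, from 0 to 0.0854. A call has 1 to 10 rows; each row shifts and turns the commanded pose from where the row before left it; what a row does not reach is not made up. A row lasts 1/10 s, in which the tool goes at most 50 mm and 8.59 degrees, less where a joint would pass 70% of its speed; a pose out of reach is approached as far as the arm can. A call is refused whole if a number of a shift passes 0.05 or a number of a turn 8.59, either way. A call with a gripper value outside its range is refused whole. The fingers move at their own pace and stop on an object; "force" is the grip in N (left out, the last holds). Time passes only in rows, so rows that do not move let the fingers close. It gives the time, the measured TCP pose, the force, the opening and the grip force at its end, in the units of the state.
- sense(): the state, without advancing time (a new reading comes with each control period).
- optics.snapshot(name): name is "scene" or "top" or "wrist"; returns a dict with "frame" (420x560x3 uint8, blue, green, red), "fx", "fy", "cx", "cy" (pixels), "cam_to_world" (4x4, takes a point from camera to world coordinates). Camera axes: x right, y down, z forward; pixel columns grow to the right and rows downward; lengths in mm; the calibration is good to about 2 mm. A picture is of the moment at which its call begins. There is no depth.
- r.hand_in(): hands the job in; it is judged then, once.
The state is a dict: "time": time; "joint_pos": joint angles; "qd": joint speeds; "joint_efforts": joint torques, N m; "tool_pos": TCP position; "tcp_rot": TCP orientation; "ft_force": force on the tool from outside, world axes, zero at the start; "wrist_torque": the same for the moment, N m; "finger_gap": finger opening in mm; "grip_force": force on a finger pad.
Only numpy, scipy, OpenCV 4.12 (cv2) and the standard library are available. Lean on these libraries where they do the work, as an engineer would, in place of code of your own. Each camera call takes 0.05 s, during which the arm holds its last target. There are 200 camera calls.

## Working session

There is one attempt and no reset: what is moved stays moved. The work goes in short steps, Python scripts to look and compute and a tool call to move; the robot and the scene stay as the last step left them, time stands still between calls to the robot, and variables do not carry over. Pictures are saved under pics/ and viewed, at most 10 in all, crops included, and the job is handed in when it is done.

Besides the shell and the picture viewer there is one more tool, called after "Emit:" as a command line: name --argument value ..., lists and objects as JSON in quotes. servo_tool: Moves the arm, as the interface text tells. Its arguments: {"type":"object","properties":{"plan":{"type":"array"},"force":{"type":"number"}},"required":["plan"]}

```bash
mkdir -p pics; ls; cat > h.py <<'E'
import numpy as np, cv2
from bench import sense, optics, r
def snap(n,f=None):
    s=optics.snapshot(n)
    if f: cv2.imwrite('pics/'+f,s['frame'])
    return s
def ray(s,u,v):
    M=np.array(s['cam_to_world']); d=M[:3,:3]@np.array([(u-s['cx'])/s['fx'],(v-s['cy'])/s['fy'],1])
    return M[:3,3],d
def onplane(s,u,v,z):
    o,d=ray(s,u,v); return o+d*(z-o[2])/d[2]
def proj(s,p):
    M=np.linalg.inv(np.array(s['cam_to_world'])); q=M[:3,:3]@np.array(p)+M[:3,3]
    return np.array([s['fx']*q[0]/q[2]+s['cx'], s['fy']*q[1]/q[2]+s['cy']])
E
python3 - <<'E'
from h import *
import pickle
d={}
for n in ('top','scene'):
    d[n]=snap(n,n+'0.png'); print(n,d[n]['fx'],np.round(d[n]['cam_to_world'],3).tolist())
pickle.dump(d,open('s0.pkl','wb'))
print(sense())
E
```

```text
pics
top 526.0870758751194 [[0.006, -0.993, 0.118, 343.846], [-1.0, -0.007, -0.007, 100.395], [0.008, -0.118, -0.993, 1721.565], [0.0, 0.0, 0.0, 1.0]]
scene 455.4785881933709 [[-0.79, -0.374, 0.485, -75.088], [-0.613, 0.474, -0.633, 880.756], [0.007, -0.797, -0.604, 888.482], [0.0, 0.0, 0.0, 1.0]]
{'time': 0.1, 'joint_pos': array([-7.57672136e+01,  7.51012703e+00,  8.53242727e+01,  1.00169729e-03,
        8.72627914e+01, -4.89195435e+00]), 'qd': array([-0.06693541, -0.20630143, -0.07365853,  0.03646109, -0.06966154,
        0.01604656]), 'joint_efforts': array([ 8.76051527e-04, -5.70953214e+01, -5.01941264e+01, -2.66668667e-04,
        8.09808058e-03, -3.12031318e-05]), 'tool_pos': array([ 196.51705579, -566.49573331,  302.94424175]), 'tcp_rot': array([-1.79903248e+02, -9.28498493e-03,  1.91246843e+01]), 'ft_force': array([-0.42913281, -0.01832075,  0.2281276 ]), 'wrist_torque': array([-0.02754257, -0.01504175, -0.02191093]), 'grip_force': 0.0, 'finger_gap': 85.24816319654573}
```

View pics/top0.png

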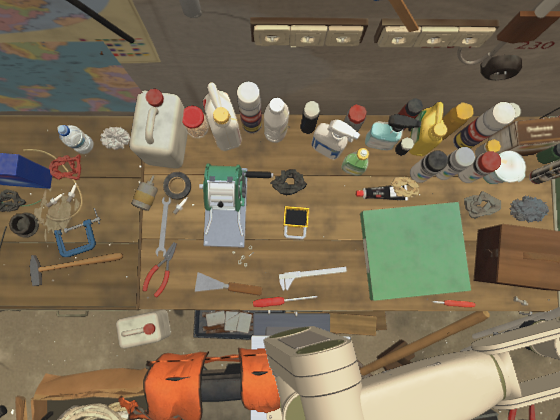

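View pics/scene0.png

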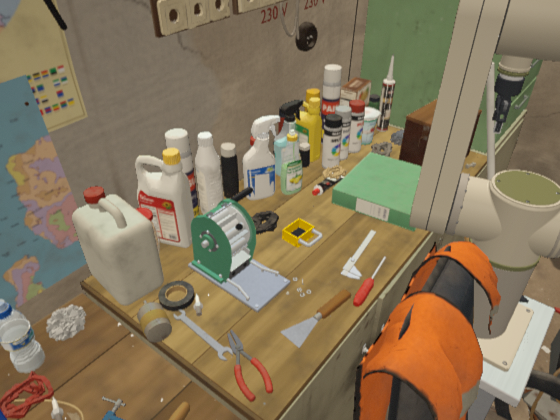

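The top view shows the feeder around (224,205), its base plate front edge at row ~246, the crank grip at (258,174), and the tray at (296,217) with its bow at (295,235) towards the front. In the scene view the tray is at (298,232).

```bash
cat > m.py <<'E'
from h import *
def yellow(s,box=None):
    hsv=cv2.cvtColor(s['frame'],cv2.COLOR_BGR2HSV)
    m=cv2.inRange(hsv,(20,140,110),(34,255,255))
    if box is not None:
        k=np.zeros_like(m); x0,y0,x1,y1=box; k[y0:y1,x0:x1]=1; m=m*k
    return m
E
python3 - <<'E'
from m import *
import pickle
d=pickle.load(open('s0.pkl','rb'))
s=d['top']
m=yellow(s,(270,195,325,250)); pts=cv2.findNonZero(m)
rc=cv2.minAreaRect(pts); print(rc)
B=cv2.boxPoints(rc); print([onplane(s,*p,36).round(0)[:2].tolist() for p in B], onplane(s,*rc[0],36).round(1))
def up(n,x0,y0,x1,y1,k): return cv2.resize(d[n]['frame'][y0:y1,x0:x1],None,fx=k,fy=k,interpolation=cv2.INTER_CUBIC)
a=up('top',190,155,320,255,3); a=cv2.resize(d['top']['frame'][155:255,190:320],(780,600),interpolation=cv2.INTER_CUBIC)
cv2.imwrite('pics/c1.png',a)
b=cv2.resize(d['scene']['frame'][170:320,170:340],(680,600),interpolation=cv2.INTER_CUBIC); cv2.imwrite('pics/c2.png',b)
E
```

```text
((295.87939453125, 216.567626953125), (24.696273803710938, 20.171178817749023), 4.398705005645752)
[[502.0, 62.0], [567.0, 57.0], [562.0, -22.0], [496.0, -17.0]] [531.6  20.   36. ]
```

View pics/c1.png

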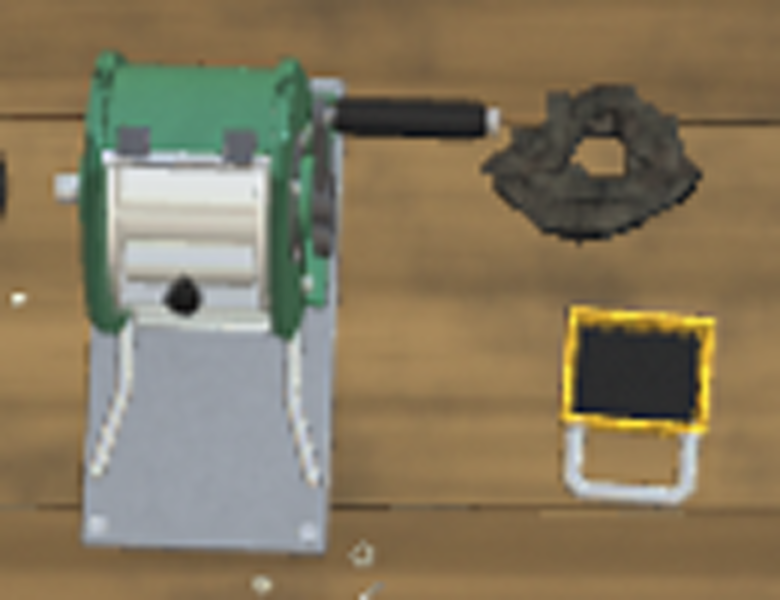

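View pics/c2.png

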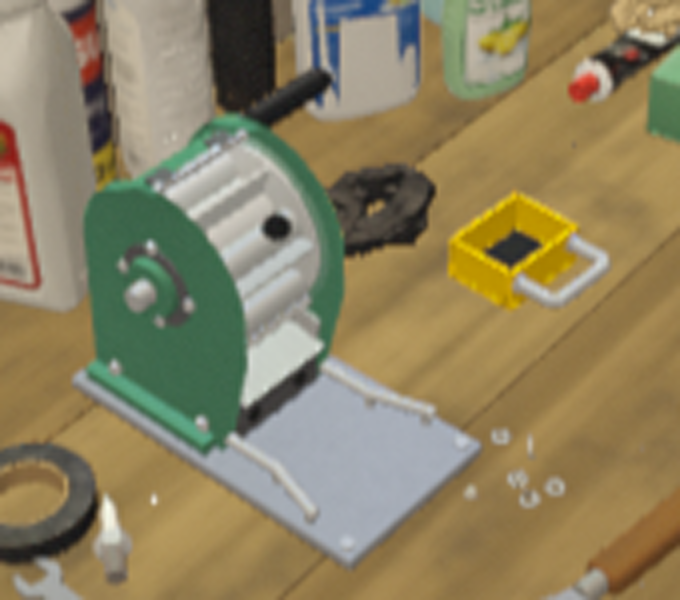

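The crops show plate front corners in top at about (203.8,245.8) and (244.3,247), back right corner at about (247.3,168). In the scene view the same front corners are at (258,312) and (290,282). The crank grip runs from (246,174.5) to (271.7,174.5) in top.

```bash
python3 - <<'E'
from m import *
import pickle
from scipy.optimize import least_squares
d=pickle.load(open('s0.pkl','rb'))
T,S=d['top'],d['scene']
P=lambda u,v:(190+u/6,155+v/6)
Q=lambda u,v:(170+u/4,170+v/4)
obs=[(T,P(83,545),(-175,67,10)),(T,P(326,552),(-175,-67,10)),(T,P(344,78),(87,-67,10)),
 (S,Q(352,568),(-175,67,10)),(S,Q(480,448),(-175,-67,10)),(S,Q(75,380),(87,67,10)),
 (T,P(97,470),(-136,58.5,25)),(T,P(315,483),(-136,-58.5,25)),(T,P(489,117),(39,-147,170)),(T,P(335,117),(39,-70,170)),
 (S,Q(325,78),(39,-147,170))]
def W(x,p):
    c,s=np.cos(x[2]),np.sin(x[2]); return np.array([x[0]+c*p[0]-s*p[1],x[1]+s*p[0]+c*p[1],p[2]])
f=lambda x:np.concatenate([proj(s,W(x,p))-uv for s,uv,p in obs])
r_=least_squares(f,[640,230,0],loss='soft_l1'); x=r_.x
print('feeder',x[:2].round(1),np.degrees(x[2]).round(2)); print(f(x).reshape(-1,2).round(1).tolist())
for n,p in dict(set=(-132,0,10),home=(-80,0,10),grip=(39,-112,170),axis=(0,0,131)).items(): print(n,W(x,p).round(1))
# tray
print(onplane(S,*Q(518,192),36),onplane(S,*Q(448,243),36),onplane(S,*Q(578,236),36))
print('bar top',onplane(T,*P(630,497),24))
for u in [(566,308),(715,318),(708,432),(565,425)]: print(onplane(T,*P(*u),36).round(0)[:2])
E
```

```text
feeder [606.9 247. ] -1.6
[[-0.4, 0.8], [0.3, 1.1], [0.6, 0.9], [-1.2, -0.9], [0.4, -0.8], [-2.2, -0.6], [-0.1, 1.1], [-0.2, 0.2], [0.2, 0.4], [0.2, -0.5], [-1.7, 0.1]]
set [475.  250.7  10. ]
home [527.  249.3  10. ]
grip [642.8 134.  170. ]
axis [606.9 247.  131. ]
[554.23564552 -25.15440175  36.        ] [558.58232362  56.51264146  36.        ] [487.88362292  -9.62022102  36.        ]
bar top [463.75736717  22.10564483  24.        ]
[565.  57.]
[560. -23.]
[498. -19.]
[501.  58.]
```

Emit:
servo_tool --plan '[[[0.022,0.039,-0.004,4.4,0.076],[0.022,0.039,-0.004,4.4,0.076],[0.022,0.039,-0.004,4.4,0.076],[0.022,0.039,-0.004,4.4,0.076],[0.022,0.039,-0.004,4.4,0.076],[0.022,0.039,-0.004,4.4,0.076],[0.022,0.039,-0.004,4.4,0.076],[0.022,0.039,-0.004,4.4,0.076],[0.022,0.039,-0.004,4.4,0.076],[0.022,0.039,-0.004,4.4,0.076]]]' --force 30

```text
time: 1.1
tool_pos: [417.0, -175.1, 263.6]
tcp_rot: [-180.0, 0.0, 63.3]
ft_force: [1.2, 0.3, 0.5]
finger_gap: 76.0
grip_force: 0.0
```

Emit:
servo_tool --plan '[[[0.022,0.039,-0.004,4.4,0.076],[0.022,0.039,-0.004,4.4,0.076],[0.022,0.039,-0.004,4.4,0.076],[0.022,0.039,-0.004,4.4,0.076],[0.022,0.039,-0.004,4.4,0.076],[0,0,0,0,0.076],[0,0,0,0,0.076]]]'

```text
time: 1.8
tool_pos: [526.3, 19.0, 243.1]
tcp_rot: [-179.9, 0.0, 85.2]
ft_force: [0.5, -0.2, -0.2]
finger_gap: 75.8
grip_force: 0.0
```

```bash
python3 - <<'E'
from m import *
import pickle
s=snap('wrist','w1.png'); pickle.dump(s,open('w1.pkl','wb'))
st=sense(); print(st['time'],st['tool_pos'],st['tcp_rot'],st['ft_force']); print(s['fx'],np.round(s['cam_to_world'],2).tolist())
E
```

```text
1.85 [526.21055417  18.1076796  243.34012536] [-1.79925261e+02  2.56576745e-02  8.51397555e+01] [-0.53567988  0.09873065  0.37253432]
291.9094120392491 [[1.0, -0.08, -0.03, 532.27], [-0.08, -0.96, -0.28, 90.16], [-0.0, 0.28, -0.96, 312.61], [0.0, 0.0, 0.0, 1.0]]
```

View pics/w1.png

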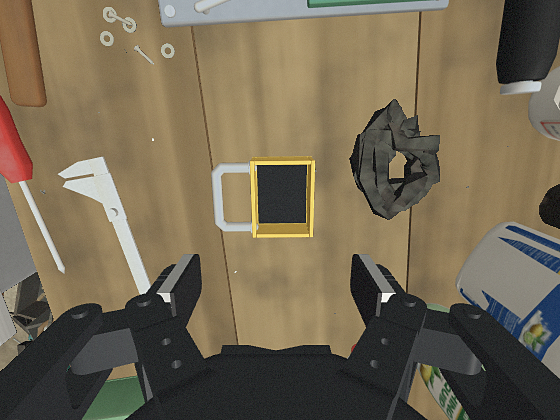

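The wrist view shows the tray rim spanning about (250–315, 158–237) and the bow bar at column ~219. The plate's right edge is along the top, with its front right corner near (162,24).

```bash
python3 - <<'E'
from m import *
import pickle
s=pickle.load(open('w1.pkl','rb'))
m=yellow(s,(200,130,340,260)); rc=cv2.minAreaRect(cv2.findNonZero(m)); print(rc)
Bx=cv2.boxPoints(rc)
# back-project mask pixels at rim height (outer edge top approximated)
P=np.array([onplane(s,*p[0],36)[:2] for p in cv2.findNonZero(m)],np.float32)
rw=cv2.minAreaRect(P); print('rim world',rw, cv2.boxPoints(rw).round(0).tolist())
print('bar',onplane(s,218.5,197,24).round(1))
for p in [(162,24),(447,8),(160,0)]: print('plate',p,onplane(s,*p,10).round(1))
E
```

```text
((282.0, 196.5), (81.0, 64.0), 90.0)
rim world ((532.2279663085938, 19.17198371887207), (81.36196899414062, 61.7072868347168), 85.89893341064453) [[499.0, -19.0], [560.0, -24.0], [566.0, 58.0], [504.0, 62.0]]
bar [467.6  22.6  24. ]
plate (162, 24) [435.4 184.8  10. ]
plate (447, 8) [693.  176.1  10. ]
plate (160, 0) [437.2 203.6  10. ]
```

Emit:
servo_tool --plan '[[[0.006,0.002,-0.03,0.6,0.076],[0,0,-0.03,0,0.076],[0,0,-0.03,0,0.076],[0,0,-0.03,0,0.076],[0,0,-0.025,0,0.076],[0,0,-0.017,0,0.076],[0,0,0,0,0.076],[0,0,0,0,0.076]]]' --force 40

```text
time: 2.65
tool_pos: [532.4, 19.0, 82.3]
tcp_rot: [-180.0, 0.0, 85.6]
ft_force: [0.3, -0.3, -0.2]
finger_gap: 75.8
grip_force: 0.0
```

Emit:
servo_tool --plan '[[[0,0,0,0,0.05],[0,0,0,0,0.05],[0,0,0,0,0.05],[0,0,0,0,0.05]]]' --force 40

```text
time: 3.05
tool_pos: [533.8, 19.7, 83.8]
tcp_rot: [179.8, 0.0, 85.7]
ft_force: [-0.5, -2.9, 6.8]
finger_gap: 61.0
grip_force: 46.1
```

Emit:
servo_tool --plan '[[[0,0,0.015,0,0.05],[0,0,0.025,0,0.05],[-0.01,0,0.03,0,0.05],[-0.02,0.02,0,0,0.05],[-0.02,0.035,0,0.5,0.05],[-0.013,0.035,0,0.5,0.05],[0,0.035,0,0.5,0.05],[0,0.035,0,0.5,0.05],[0,0.035,0,0.5,0.05],[0,0.025,0,0,0.05]]]'

```text
time: 4.05
tool_pos: [469.2, 242.4, 153.0]
tcp_rot: [180.0, -0.1, 88.3]
ft_force: [0.0, 0.2, -4.0]
finger_gap: 61.5
grip_force: 45.5
```

Emit:
servo_tool --plan '[[[0,0.011,0,0,0.05],[0,0,0,0,0.05],[0,0,0,0,0.05]]]'

```text
time: 4.35
tool_pos: [469.5, 250.5, 152.0]
tcp_rot: [-180.0, 0.0, 88.2]
ft_force: [0.4, 0.6, -4.1]
finger_gap: 61.3
grip_force: 45.4
```

```bash
python3 - <<'E'
from m import *
import pickle
s=snap('wrist','w2.png'); t=snap('top'); c=snap('scene'); pickle.dump(dict(wrist=s,top=t,scene=c),open('w2.pkl','wb'))
st=sense(); print(st['time'],st['tool_pos'],st['tcp_rot'],st['ft_force'],st['finger_gap'])
E
```

```text
4.5 [469.66317096 250.02074296 151.85838777] [-1.79982769e+02  2.29234804e-02  8.81550068e+01] [ 0.57690297 -0.01991367 -2.93629098] 61.05215652225785
```

View pics/w2.png

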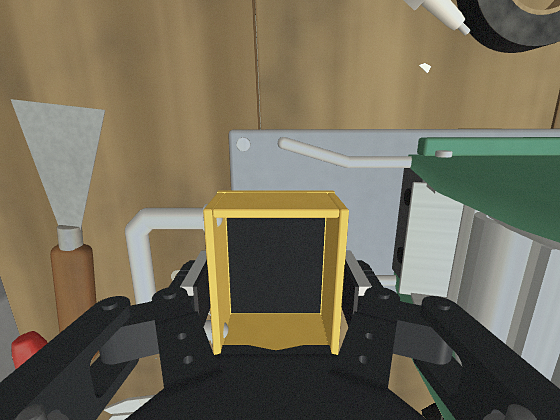

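The tray is held straight. The plate's front left corner is at (231,131), the left guide's front end at (280,143), its bend near (350,161), and the chute lip's front edge near column 412.

```bash
python3 - <<'E'
from m import *
import pickle
D=pickle.load(open('w2.pkl','rb')); s=D['wrist']
for n,p,z in [('FL',(231,131),10),('edge',(420,129.5),10),('tip',(280,143),25),('bend',(350,161),25),('par',(405,161),25)]: print(n,onplane(s,*p,z).round(1))
x=[606.9,247,np.radians(-1.7)]
c,si=np.cos(x[2]),np.sin(x[2])
for p in [(-175,67),(0,67),(-136,58.5),(-92,45.5)]: print(p,np.round([x[0]+c*p[0]-si*p[1],x[1]+si*p[0]+c*p[1]],1))
m=yellow(s,(190,170,360,360)); P=[p[0] for p in cv2.findNonZero(m)]
rim=np.array([onplane(s,*p,152-83+36)[:2] for p in P],np.float32); rw=cv2.minAreaRect(rim[rim[:,1]>230]); print(rim.min(0),rim.max(0),rw)
print('bar',onplane(s,140,250,152-83+24).round(1))
for n,z,b in [('top',105,(180,190,260,270))]:
    t=D[n]; m=yellow(t,b); rc=cv2.minAreaRect(cv2.findNonZero(m)); print(n,rc,onplane(t,*rc[0],z))
E
```

```text
FL [440.  317.2  10. ]
edge [572.2 314.3  10. ]
tip [473.9 308.9  25. ]
bend [520.5 295.8  25. ]
par [557.3 294.7  25. ]
(-175, 67) [434.  319.2]
(0, 67) [608.9 314. ]
(-136, 58.5) [472.7 309.5]
(-92, 45.5) [516.3 295.2]
[437.77155 212.80876] [500.6658  296.16895] ((469.5882568359375, 262.3482666015625), (66.28711700439453, 60.85697937011719), 88.30794525146484)
bar [404.7 265.3  93. ]
top ((230.26712036132812, 243.21234130859375), (4.096440315246582, 9.714415550231934), 69.44395446777344) [440.10248576 224.68257154 105.        ]
```

Emit:
servo_tool --plan '[[[0.003,0.001,-0.015,0,0.05],[0,0,-0.015,0,0.05],[0,0,-0.013,0,0.05],[0,0,-0.008,0,0.05],[0,0,-0.004,0,0.05],[0,0,-0.002,0,0.05],[0,0,0,0,0.05],[0,0,0,0,0.05]]]'

```text
time: 5.3
tool_pos: [473.0, 252.3, 95.5]
tcp_rot: [179.9, -0.0, 88.2]
ft_force: [-0.1, -0.0, -3.9]
finger_gap: 61.3
grip_force: 45.4
```

Emit:
servo_tool --plan '[[[0,0,-0.001,0,0.05],[0,0,-0.001,0,0.05],[0,0,0,0,0.05]]]'

```text
time: 5.6
tool_pos: [473.1, 252.4, 93.8]
tcp_rot: [179.9, -0.0, 88.2]
ft_force: [-1.6, -1.1, 3.7]
finger_gap: 60.9
grip_force: 46.2
```

Emit:
servo_tool --plan '[[[0,0,0,0,0.076],[0,0,0,0,0.076],[0,0,0,0,0.076],[0,0,0.015,0,0.076],[0,0,0.025,0,0.076],[0,0,0.025,0,0.076],[-0.022,0,0,0,0.026],[-0.022,0.002,0,0,0.026],[-0.022,0,0,0,0.026],[0,0,0,0,0.026]]]'

```text
time: 6.6
tool_pos: [404.7, 254.2, 158.5]
tcp_rot: [-180.0, -0.0, 88.3]
ft_force: [0.7, 0.3, -0.9]
finger_gap: 26.3
grip_force: 0.0
```

```bash
python3 - <<'E'
from m import *
import pickle
s=snap('wrist','w3.png'); pickle.dump(s,open('w3.pkl','wb'))
st=sense(); print(st['time'],st['tool_pos'],st['tcp_rot'],st['ft_force'],st['finger_gap'])
for z in (46,):
    m=yellow(s); P=np.array([onplane(s,*p[0],z)[:2] for p in cv2.findNonZero(m)]); P=P[(P[:,0]>400)&(P[:,0]<540)&(P[:,1]>180)&(P[:,1]<320)].astype(np.float32)
    print(cv2.minAreaRect(P))
E
```

```text
6.65 [406.08572838 254.34242841 158.86145711] [ 1.79949978e+02 -2.67993488e-02  8.82857783e+01] [-0.23168719 -0.55228938  0.00890455] 25.833332366142354
((469.8114013671875, 253.6546630859375), (82.22331237792969, 67.02166748046875), 88.39265441894531)
```

View pics/w3.png

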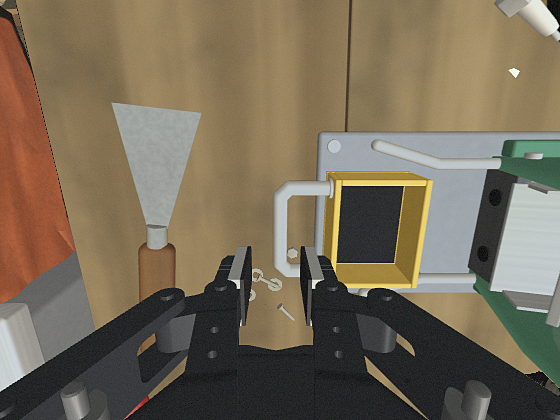

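The tray stands on the plate between the guides. The bow bar runs at column ~281, rows 195–262.

```bash
python3 - <<'E'
from m import *
import pickle
s=pickle.load(open('w3.pkl','rb'))
for p in [(281,200),(281,228),(280,258)]: print(onplane(s,*p,36).round(1))
for p in [(281,200),(281,228),(280,258)]: print(np.round(onplane(s,*p,34),1))
for p in [(320,132),(376,145),(440,162),(488,165)]: print(onplane(s,*p,10 if p[0]==320 else 25).round(1))
E
```

```text
[408.8 275.1  36. ]
[408.3 254.9  36. ]
[407.  231.9  36. ]
[408.8 274.6  34. ]
[408.3 254.1  34. ]
[407.  230.9  34. ]
[438.4 318.3  10. ]
[474.5 309.1  25. ]
[519.5 296.3  25. ]
[553.1 293.2  25. ]
```

Emit:
servo_tool --plan '[[[0.002,0,-0.015,0,0.026],[0,0,-0.02,0,0.026],[0,0,-0.017,0,0.026],[0,0,-0.01,0,0.026],[0,0,-0.005,0,0.026],[0,0,0,0,0.026],[0,0,0,0,0.004],[0,0,0,0,0.004],[0,0,0,0,0.004],[0,0,0,0,0.004]]]' --force 40

```text
time: 7.65
tool_pos: [409.2, 254.4, 91.7]
tcp_rot: [179.9, -0.0, 88.2]
ft_force: [-0.4, 0.5, 3.0]
finger_gap: 8.3
grip_force: 39.3
```

Emit:
servo_tool --plan '[[[0.003,0,0,0,0.004],[0.005,0,0,0,0.004],[0.005,-0.0005,0,0,0.004],[0.005,0,0,0,0.004],[0.005,-0.0005,0,0,0.004],[0.005,0,0,0,0.004],[0.005,0,0,0,0.004],[0.005,-0.0005,0,0,0.004],[0.004,0,0,0,0.004],[0,0,0,0,0.004]]]'

```text
time: 8.65
tool_pos: [451.3, 252.9, 91.5]
tcp_rot: [179.9, -0.0, 88.2]
ft_force: [1.0, -0.2, 4.4]
finger_gap: 8.2
grip_force: 39.3
```

Emit:
servo_tool --plan '[[[0.002,0,0,0,0.004],[0.002,0,0,0,0.004],[0.002,-0.0005,0,0,0.004],[0.002,0,0,0,0.004],[0,0,0,0,0.004]]]'

```text
time: 9.15
tool_pos: [458.7, 252.3, 91.3]
tcp_rot: [180.0, -0.0, 88.2]
ft_force: [-2.4, -0.2, 5.4]
finger_gap: 8.8
grip_force: 39.5
```

Emit:
servo_tool --plan '[[[0.001,0,0,0,0.004],[0.001,0,0,0,0.004],[0,0,0,0,0.004]]]'

```text
time: 9.45
tool_pos: [460.6, 252.3, 91.3]
tcp_rot: [-180.0, -0.0, 88.2]
ft_force: [-2.5, 0.6, 5.9]
finger_gap: 8.1
grip_force: 39.5
```

Emit:
servo_tool --plan '[[[0.001,0,0,0,0.004],[0.001,0,0,0,0.004],[0,0,0,0,0.004]]]'

```text
time: 9.75
tool_pos: [462.5, 252.3, 91.2]
tcp_rot: [-180.0, -0.0, 88.2]
ft_force: [-2.3, -0.5, 5.6]
finger_gap: 8.5
grip_force: 39.5
```

Emit:
servo_tool --plan '[[[0.001,0,0,0,0.004],[0.001,0,0,0,0.004],[0,0,0,0,0.004]]]'

```text
time: 10.05
tool_pos: [464.5, 252.3, 91.2]
tcp_rot: [-180.0, -0.0, 88.2]
ft_force: [-2.2, -0.4, 6.2]
finger_gap: 8.5
grip_force: 39.5
```

Emit:
servo_tool --plan '[[[0.001,0,0,0,0.004],[0,0,0,0,0.004]]]'

```text
time: 10.25
tool_pos: [465.0, 252.3, 91.2]
tcp_rot: [-179.9, -0.0, 88.2]
ft_force: [-6.3, -0.2, 9.3]
finger_gap: 8.4
grip_force: 39.9
```

Emit:
servo_tool --plan '[[[0.001,0,0,0,0.004],[0,0,0,0,0.004]]]'

```text
time: 10.45
tool_pos: [465.2, 252.3, 91.1]
tcp_rot: [-179.8, 0.0, 88.2]
ft_force: [-10.8, 0.1, 12.8]
finger_gap: 8.6
grip_force: 40.4
```

Emit:
servo_tool --plan '[[[0.001,0,0,0,0.004],[0,0,0,0,0.004]]]'

```text
time: 10.65
tool_pos: [465.3, 252.3, 91.1]
tcp_rot: [-179.7, 0.0, 88.3]
ft_force: [-16.3, -1.1, 18.5]
finger_gap: 8.4
grip_force: 40.9
```

Emit:
servo_tool --plan '[[[-0.0015,0,0,0,0.004],[0,0,0,0,0.004],[0,0,0,0,0.028],[0,0,0,0,0.028],[0,0,0,0,0.028],[0,0,0.01,0,0.028],[0,0,0.02,0,0.028],[0,0,0.02,0,0.028],[-0.01,0,0.02,0,0.028],[0,0,0,0,0.028]]]'

```text
time: 11.65
tool_pos: [457.4, 252.9, 164.7]
tcp_rot: [179.7, -0.1, 88.2]
ft_force: [1.0, 0.4, 0.4]
finger_gap: 27.9
grip_force: 0.0
```

```bash
python3 - <<'E'
from m import *
import pickle
s=snap('wrist','w4.png'); t=snap('top','t4.png'); c=snap('scene','c4.png'); pickle.dump(dict(wrist=s,top=t,scene=c),open('w4.pkl','wb'))
st=sense(); print(st['time'],st['tool_pos'],st['tcp_rot'],st['ft_force'],st['finger_gap'])
a=cv2.resize(c['frame'][160:310,180:330],(400,400),interpolation=cv2.INTER_CUBIC)
b=cv2.resize(s['frame'],(400,300)); o=np.zeros((400,800,3),np.uint8); o[:,:400]=a; o[:300,400:]=b; cv2.imwrite('pics/v4.png',o)
E
```

```text
11.8 [456.14178413 252.04245903 160.75816726] [1.79986633e+02 6.00121657e-04 8.82277767e+01] [-0.05731587  0.39388108 -0.55809617] 27.985203315257593
```

View pics/v4.png

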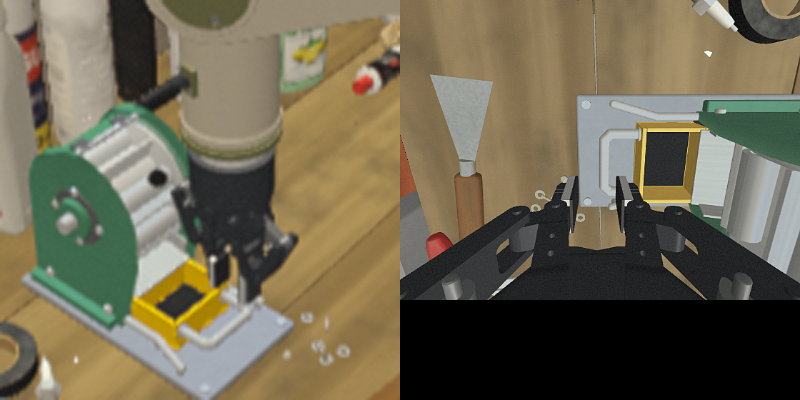

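Emit:
servo_tool --plan '[[[0,0,0.04,0,0.045],[0,0,0.045,0,0.045],[0,-0.01,0.045,0,0.045],[0.02,-0.02,0.01,0,0.045],[0.035,-0.02,0,0,0.045],[0.035,-0.02,0,0,0.045],[0.035,-0.02,0,0,0.045],[0.035,-0.02,0,0,0.045],[0.025,-0.008,0,0,0.045],[0.005,0,0,0,0.045]]]'

```text
time: 12.8
tool_pos: [647.8, 131.9, 298.3]
tcp_rot: [-179.9, 0.1, 88.1]
ft_force: [0.1, 0.3, 0.2]
finger_gap: 45.1
grip_force: 0.0
```

Emit:
servo_tool --plan '[[[0,0,0,0,0.045],[0,0,0,0,0.045]]]'

```text
time: 13.0
tool_pos: [645.3, 134.6, 299.9]
tcp_rot: [-179.9, 0.0, 88.3]
ft_force: [-0.4, -0.4, -0.6]
finger_gap: 45.2
grip_force: 0.0
```

```bash
python3 - <<'E'
from m import *
import pickle
d=pickle.load(open('w4.pkl','rb')); print('bar',onplane(d['wrist'],287,231,34).round(1))
s=snap('wrist','w5.png'); pickle.dump(s,open('w5.pkl','wb'))
st=sense(); print(st['time'],st['tool_pos'],st['tcp_rot'],st['ft_force'],st['finger_gap'])
E
```

```text
bar [466.1 248.4  34. ]
13.05 [645.22970092 134.8112151  300.35833605] [-1.79930407e+02 -1.04107616e-03  8.82763460e+01] [-0.76564928  0.19772812  0.09871503] 44.89538838933766
```

View pics/w5.png

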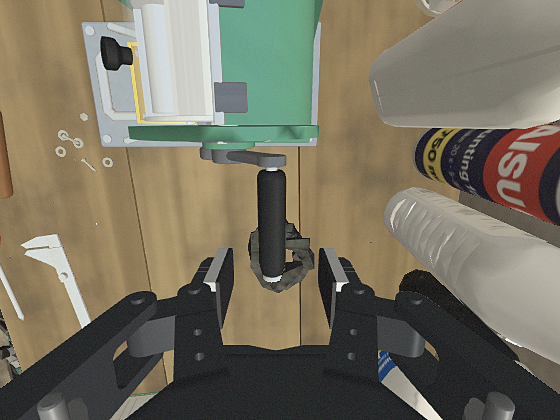

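The grip runs from (271,168) to (273,277) in the wrist view. The crank arm comes from the axis at about (207,155).

```bash
python3 - <<'E'
from m import *
import pickle
s=pickle.load(open('w5.pkl','rb')); t=pickle.load(open('s0.pkl','rb'))['top']
hsv=s['frame']; g=hsv.max(2); m=((g<60)*255).astype(np.uint8); m[:165]=0;m[225:]=0;m[:,:250]=0;m[:,295:]=0
P=cv2.findNonZero(m)[:,0]; 
for r0 in (175,190,205,220): 
    u=P[P[:,1]==r0][:,0]; print(r0,u.min(),u.max(),onplane(s,u.mean(),r0,170).round(1),[ (onplane(s,u.max(),r0,z)-onplane(s,u.min(),r0,z))[0].round(1) for z in(165,170,175)])
print(onplane(s,271,168,170),onplane(s,273,277,170))
for q in [(335,117),(410,117),(489,117)]: print('top',onplane(t,190+q[0]/6,155+q[1]/6,170).round(1))
E
```

```text
175 257 284 [642.5 171.5 170. ] [np.float64(19.1), np.float64(18.6), np.float64(18.1)]
190 258 285 [641.8 161.  170. ] [np.float64(19.3), np.float64(18.9), np.float64(18.4)]
205 258 285 [641.8 150.1 170. ] [np.float64(19.6), np.float64(19.2), np.float64(18.7)]
220 258 286 [642.2 138.8 170. ] [np.float64(20.7), np.float64(20.2), np.float64(19.7)]
[642.99460138 176.36047298 170.        ] [641.69459513  92.87466537 170.        ]
top [642.3 176.5 170. ]
top [642.6 139.  170. ]
top [642.9  99.6 170. ]
```

Emit:
servo_tool --plan '[[[-0.003,0,-0.015,0,0.045],[0,0,-0.02,0,0.045],[0,0,-0.02,0,0.045],[0,0,-0.013,0,0.045],[0,0,-0.007,0,0.045],[0,0,0,0,0.045],[0,0,0,0,0.012],[0,0,0,0,0.012],[0,0,0,0,0.012],[0,0,0,0,0.012]]]' --force 30

```text
time: 14.05
tool_pos: [643.4, 134.2, 226.9]
tcp_rot: [179.9, -0.0, 88.2]
ft_force: [-2.6, 0.5, 3.5]
finger_gap: 19.0
grip_force: 30.9
```

```bash
python3 - <<'E'
from m import *
import pickle
s=pickle.load(open('w5.pkl','rb'))
print('hub',onplane(s,207,153,131).round(1),'armend',onplane(s,283,160,170).round(1))
st=sense(); print(st['tool_pos'],st['ft_force'],st['wrist_torque'],st['finger_gap'],st['grip_force'])
E
```

```text
hub [590.9 184.2 131. ] armend [651.3 181.6 170. ]
[643.3861984  134.22368635 226.88177389] [-2.62133884  0.51023947  3.51613412] [0.0454542  0.37980845 0.01539017] 19.0280459816385 30.91884970664978
```

```bash
python3 - <<'E'
import numpy as np
th=0.70-np.arange(0,35)*0.06
x=55*np.sin(th); z=55*np.cos(th)
for i in range(34): print(i+1,'q%.2f'%(0.79-th[i+1]),'dx%.1f dz%.1f'%(x[i+1]-x[i],z[i+1]-z[i]),end=' | ')
E
```

```text
1 q0.15 dx-2.6 dz2.0 | 2 q0.21 dx-2.7 dz1.9 | 3 q0.27 dx-2.8 dz1.7 | 4 q0.33 dx-2.9 dz1.6 | 5 q0.39 dx-3.0 dz1.4 | 6 q0.45 dx-3.1 dz1.2 | 7 q0.51 dx-3.1 dz1.0 | 8 q0.57 dx-3.2 dz0.8 | 9 q0.63 dx-3.2 dz0.6 | 10 q0.69 dx-3.3 dz0.4 | 11 q0.75 dx-3.3 dz0.2 | 12 q0.81 dx-3.3 dz0.0 | 13 q0.87 dx-3.3 dz-0.2 | 14 q0.93 dx-3.3 dz-0.4 | 15 q0.99 dx-3.3 dz-0.6 | 16 q1.05 dx-3.2 dz-0.8 | 17 q1.11 dx-3.2 dz-0.9 | 18 q1.17 dx-3.1 dz-1.1 | 19 q1.23 dx-3.0 dz-1.3 | 20 q1.29 dx-2.9 dz-1.5 | 21 q1.35 dx-2.8 dz-1.7 | 22 q1.41 dx-2.7 dz-1.8 | 23 q1.47 dx-2.6 dz-2.0 | 24 q1.53 dx-2.5 dz-2.2 | 25 q1.59 dx-2.4 dz-2.3 | 26 q1.65 dx-2.2 dz-2.4 | 27 q1.71 dx-2.1 dz-2.6 | 28 q1.77 dx-1.9 dz-2.7 | 29 q1.83 dx-1.8 dz-2.8 | 30 q1.89 dx-1.6 dz-2.9 | 31 q1.95 dx-1.4 dz-3.0 | 32 q2.01 dx-1.2 dz-3.1 | 33 q2.07 dx-1.0 dz-3.1 | 34 q2.13 dx-0.9 dz-3.2 |
```

Emit:
servo_tool --plan '[[[-0.0026,0.0001,0.002,0,0.012],[-0.0027,0.0001,0.0019,0,0.012],[-0.0028,0.0001,0.0017,0,0.012],[-0.0029,0.0001,0.0016,0,0.012],[0,0,0,0,0.012]]]'

```text
time: 14.55
tool_pos: [632.7, 134.5, 234.0]
tcp_rot: [179.9, -0.0, 88.2]
ft_force: [2.7, 0.3, 2.2]
finger_gap: 18.8
grip_force: 30.7
```

Emit:
servo_tool --plan '[[[-0.003,0.0001,0.0014,0,0.012],[-0.0031,0.0001,0.0012,0,0.012],[-0.0031,0.0001,0.001,0,0.012],[-0.0032,0.0001,0.0008,0,0.012],[-0.0032,0.0001,0.0006,0,0.012],[-0.0033,0.0001,0.0004,0,0.012],[0,0,0,0,0.012]]]'

```text
time: 15.25
tool_pos: [613.8, 135.0, 239.8]
tcp_rot: [179.9, -0.0, 88.2]
ft_force: [1.7, -0.4, 5.0]
finger_gap: 18.8
grip_force: 31.1
```

Emit:
servo_tool --plan '[[[0,0,0,0,0.012],[0,0,0,0,0.012],[0,0,0,0,0.012],[0,0,0,0,0.012],[0,0,0,0,0.012],[0,0,0,0,0.012],[0,0,0,0,0.012],[0,0,0,0,0.012]]]'

```text
time: 16.05
tool_pos: [613.9, 135.0, 239.7]
tcp_rot: [179.9, -0.0, 88.2]
ft_force: [1.5, -1.0, 6.5]
finger_gap: 18.8
grip_force: 31.1
```

```bash
cat > chk.py <<'E'
from m import *
import pickle
x=[611,247,np.radians(-1.7)]; c,si=np.cos(x[2]),np.sin(x[2])
W=lambda p:np.array([x[0]+c*p[0]-si*p[1],x[1]+si*p[0]+c*p[1],p[2]])
def grey(s):
    q=np.array([proj(s,W(p)) for p in [(-53,35,16),(-53,-35,16),(-107,-35,16),(-107,35,16)]],np.int32)
    k=np.zeros(s['frame'].shape[:2],np.uint8); cv2.fillConvexPoly(k,q,1)
    h=cv2.cvtColor(s['frame'],cv2.COLOR_BGR2HSV); m=((h[...,1]<70)&(h[...,2]>70)&(k>0)); d=((h[...,2]<60)&(k>0))
    yx=np.argwhere(m); return int(k.sum()),int(m.sum()),int(d.sum()),(yx.mean(0).round(1)[::-1].tolist() if len(yx) else None)
E
python3 - <<'E'
from chk import *
d=pickle.load(open('w4.pkl','rb')); print('before',grey(d['scene']),grey(d['top']))
a=snap('scene'); b=snap('scene'); t=snap('top'); print('now',grey(a),grey(b),grey(t))
q=proj(a,W((-85,0,16))).astype(int)
R=lambda s:s['frame'][q[1]-25:q[1]+25,q[0]-30:q[0]+30].astype(int)
print('diff',np.abs(R(a)-R(b)).mean().round(2),np.abs(R(d['scene'])-R(a)).mean().round(2)); print(sense()['time'])
pickle.dump(dict(scene=b,top=t),open('w6.pkl','wb'))
o=np.hstack([cv2.resize(s['frame'][y0:y0+100,x0:x0+100],(400,400),interpolation=cv2.INTER_CUBIC) for s,x0,y0 in((d['scene'],200,210),(b,200,210))]); cv2.imwrite('pics/v6.png',o)
E
```

```text
before (421, 23, 95, [242.7, 282.7]) (384, 325, 20, [223.2, 216.7])
now (421, 83, 55, [248.0, 276.3]) (421, 83, 54, [248.0, 276.3]) (384, 211, 127, [226.4, 217.1])
diff 0.66 14.87
16.2
```

```bash
python3 - <<'E'
from chk import *
for f in ('w4.pkl','w6.pkl'):
    s=pickle.load(open(f,'rb'))['scene']; R=s['frame'][262:296,228:268]
    h=cv2.cvtColor(R,cv2.COLOR_BGR2HSV); Y=yellow(s)[262:296,228:268]
    for j in range(0,34): print(''.join('Y' if Y[j,i] else '.' if h[j,i,2]<60 else 'o' if h[j,i,2]<130 else '#' for i in range(40)))
    print()
E
```

```text
ooo##############YYYYYYYYYYYYYo#o.....o#
ooo############YYYYYYYYYYYYYYYo#o.....##
ooo###########YYYYYYYYYYYYYYYY##o....o##
ooo##########YYYYYYYYYYYYYYYYYY#o...oY##
oo##########YYYYYYYYYYYYYYYYYYY#o..YYY##
oo########YYYYYYYYYoo.ooYYYYYYY#ooYYY###
oo#######YYYYYYYYYY.....ooYYYYYYYYYY####
oo######YYYYYYYYYo........YYYYYYYYY#####
oo####YYYYYYYYYYo..........ooYYYYYY#####
ooY##YYYYYYYYYo............oYYYYYY######
ooYYYYYYYYYYYY............oYYYYYYY######
oYYYYYYYYYYYo...........oYYYYYYYYYY#####
oYYYYYYYYYY............oYYYYYYYYYYYYYY##
oYYYYYYYYYYo..........oYYYYYYYYYYYYYY###
oYYYYYYYYYYYo........oYYYYYYYYYYYYYY####
oYYYYYYYYYYYYYo.....oYYYYYYYYYYYYYY#####
##YYYYYYYYYYYYYYo.oYYYYYYYYYYYYYY#######
###YYYYYYYYYYYYYYoYYYYYYYYYYYYYY########
#####YYYYYYYYYYYYYYYYYYYYYYYYYY#########
######YYYYYYYYYYYYYY##YYYYYYYY##########
########YYYYYYYYYYY####YYYYYY###########
#########YYYYYYYYYY######YY#############
###########YYYYYYY######################
############YYYYYY######################
#############YYYYYY#####################
##############YYYYYYYY##################
###############YYYYYY#############
[... 988 characters left out ...]
###
###YYYYYYYYYYYY#####YYYYYYYYYYYYY#######
#####YYYYYYYYYYY###YYYYYYYYYYYY#########
######YYYYYYYYYYYYYY##YYYYYYYY##########
########YYYYYYYYYYY#####YYYYY###########
#########YYYYYYYYYY######YYY############
###########YYYYYYY######################
############YYYYYYY#####################
#############YYYYYY#####################
##############YYYYYYYY##################
###############YYYYYYY##################
################YYYYY###################
#################YY#####################
########################################
########################################
########################################
########################################
########################################
```

One pin lies still along the tray's front wall. I continue slowly to the second.

Emit:
servo_tool --plan '[[[-0.0033,0.0001,0.0002,0,0.012],[-0.0033,0.0001,0,0,0.012],[-0.0033,0.0001,-0.0002,0,0.012],[-0.0033,0.0001,-0.0004,0,0.012],[-0.0033,0.0001,-0.0006,0,0.012],[-0.0032,0.0001,-0.0008,0,0.012],[-0.0032,0.0001,-0.0009,0,0.012],[-0.0031,0.0001,-0.0011,0,0.012],[0,0,0,0,0.012]]]'

```text
time: 17.1
tool_pos: [587.5, 135.8, 236.3]
tcp_rot: [179.9, 0.0, 88.2]
ft_force: [-2.9, -1.0, 9.9]
finger_gap: 19.2
grip_force: 31.5
```

Emit:
servo_tool --plan '[[[-0.003,0.0001,-0.0013,0,0.012],[-0.0029,0.0001,-0.0015,0,0.012],[-0.0028,0.0001,-0.0017,0,0.012],[-0.0027,0.0001,-0.0018,0,0.012],[-0.0026,0.0001,-0.002,0,0.012],[-0.0025,0.0001,-0.0022,0,0.012],[0,0,0,0,0.012]]]'

```text
time: 17.8
tool_pos: [569.9, 136.3, 225.0]
tcp_rot: [-179.9, 0.0, 88.2]
ft_force: [-6.9, -2.0, 9.8]
finger_gap: 19.2
grip_force: 31.6
```

Emit:
servo_tool --plan '[[[-0.0024,0.0001,-0.0023,0,0.012],[-0.0022,0.0001,-0.0024,0,0.012],[-0.0021,0.0001,-0.0026,0,0.012],[-0.0019,0.0001,-0.0027,0,0.012],[-0.0018,0.0001,-0.0028,0,0.012],[0,0,0,0,0.012]]]'

```text
time: 18.4
tool_pos: [559.1, 136.7, 210.8]
tcp_rot: [-179.8, 0.1, 88.2]
ft_force: [-5.3, -2.3, 3.6]
finger_gap: 18.7
grip_force: 31.1
```

Emit:
servo_tool --plan '[[[0,0,0,0,0.012],[0,0,0,0,0.012],[0,0,0,0,0.012],[0,0,0,0,0.012],[0,0,0,0,0.012],[0,0,0,0,0.012],[0,0,0,0,0.012],[0,0,0,0,0.012]]]'

```text
time: 19.2
tool_pos: [559.1, 136.7, 210.8]
tcp_rot: [-179.8, 0.1, 88.2]
ft_force: [-6.4, -2.3, 4.3]
finger_gap: 18.6
grip_force: 31.1
```

```bash
cat > asc.py <<'E'
from chk import *
s=snap('scene'); s2=snap('scene'); R=s['frame'][262:296,228:268]
h=cv2.cvtColor(R,cv2.COLOR_BGR2HSV); Y=yellow(s)[262:296,228:268]
for j in range(0,20): print(''.join('Y' if Y[j,i] else '.' if h[j,i,2]<60 else 'o' if h[j,i,2]<130 else '#' for i in range(40)))
print('diff',np.abs(R.astype(int)-s2['frame'][262:296,228:268]).mean(),grey(s)); st=sense(); print(st['time'],st['tool_pos'],st['ft_force'])
pickle.dump(s,open('last.pkl','wb'))
E
python3 asc.py
```

```text
ooo##############YY######YYYYYYYY#######
ooo############YYY#######YYYYYYYYYY#####
ooo###########YYY#########YYYYYYYYYYY###
ooo##########YYY##########YYYYYYYYYYYY##
oo#########YYY#############YYY#YYYYYYY##
oo########YYY#############YYY####YYYYY##
oo#######YYY#############oY######YYYY###
oo######YY#############ooo#######YY#####
oo####YYY#############ooo#######YYY#####
ooY##YYY#############ooo######YYYY######
o#YYYYY#############ooo######YYYYY######
oYYYYYY###########oooo######YYYYYYY#####
oYYYYYY##########oooo######YYYYYYYYYYY##
oYYYYYYYY#######ooo#######YYYYYYYYYYY###
oYYYYYYYYYY####ooo######YYYYYYYYYYYY####
oYYYYYYYYYYYY#ooo######YYYYYYYYYYYY#####
##YYYYYYYYYYYYY#######YYYYYYYYYYYY######
###YYYYYYYYYYYY#####YYYYYYYYYYYYY#######
#####YYYYYYYYYYY###YYYYYYYYYYYY#########
######YYYYYYYYYYYYYYY#YYYYYYYY##########
diff 0.5803921568627451 (421, 208, 0, [246.1, 273.0])
19.3 [559.13807917 136.68213835 210.75370395] [-5.82557866 -2.42234629  3.81795394]
```

```bash
python3 - <<'E'
from chk import *
s=pickle.load(open('last.pkl','rb')); Y=yellow(s)
h=cv2.cvtColor(s['frame'],cv2.COLOR_BGR2HSV)
K=np.zeros((420,560),np.uint8)
for n,(px,pz) in enumerate([(-64,25),(-96,25)]):
    a=np.linspace(0,6.28,24); P=np.array([proj(s,W((px+11*np.cos(t),y,pz+11*np.sin(t)))) for t in a for y in(-32,32)],np.float32)
    cv2.fillConvexPoly(K,cv2.convexHull(P).astype(np.int32),n+1)
for j in range(254,282): print(''.join(('Y' if Y[j,i] else '.' if h[j,i,2]<60 else 'o' if h[j,i,2]<130 else '#') for i in range(228,268)),'',''.join(' 12'[K[j,i]] for i in range(228,268)),'',' '.join('%3d'%h[j,i,2] for i in range(236,256,2)))
for n,p in dict(rimBL=(-49,39,46),rimBR=(-49,-39,46),inBL=(-53,35,46),lip=(-60,0,52)).items(): print(n,proj(s,W(p)).round(1))
E
```

```text
ooo###################ooo###############                                            192 209 210 207 208 209 172 114 111 157
ooo####################oo###############                                            209 210 209 208 207 208 202 156 111 158
oooo###################oo###############                                            212 210 209 208 208 208 210 187 118 160
ooo####################YY###############                                            210 210 209 208 208 208 203 207 170 163
ooo###################YYYYY#############                                            209 210 210 208 208 208 174 215 220 184
oooo#################YYYYYYY############                                            211 210 210 209 209 190 157 195 219 221
oooo###############YYYYYYYYYYY##########                                            211 210 210 210 207 157 167 191 194 231
oooo##############YYY##YYYYYYYY#########                    111                     209 210 210 211 185 165 171 195 192 192
ooo##############YY######YYYYYYYY#######                   111111                   209 209 212 197 159 170 
[... 1748 characters left out ...]
181
oYYYYYYYYYYYY#ooo######YYYYYYYYYYYY#####    11111111111  2222222222222              193 231 212 116 109 205 213 234 193 169
##YYYYYYYYYYYYY#######YYYYYYYYYYYY######     111111111 22222222222222               190 194 233 172 174 213 217 231 171 169
###YYYYYYYYYYYY#####YYYYYYYYYYYYY#######     11111111 22222222222222                192 189 202 221 217 208 231 182 170 170
#####YYYYYYYYYYY###YYYYYYYYYYYY#########      11111 222222222222222                 192 192 190 214 240 227 211 169 170 171
######YYYYYYYYYYYYYYY#YYYYYYYY##########        11  2222222222222                   193 194 192 193 230 228 176 164 170 171
rimBL [226.6 271. ]
rimBR [247.  255.5]
inBL [228.8 270.9]
lip [239.8 263.3]
```

Both pins lie flat, matching the expected outlines. Now I release the crank and withdraw upward.

Emit:
servo_tool --plan '[[[0,0,0,0,0.04],[0,0,0,0,0.04],[0,0,0,0,0.04],[0,0,0.015,0,0.04],[0,0,0.03,0,0.04],[0,0,0.04,0,0.04],[0,-0.02,0.03,0,0.04],[0,-0.04,0,0,0.04],[-0.02,-0.04,0,0,0.04],[-0.02,-0.04,0,0,0.04]]]'

```text
time: 20.3
tool_pos: [520.0, -4.1, 328.0]
tcp_rot: [179.9, 0.0, 88.3]
ft_force: [-0.8, -0.6, -0.2]
finger_gap: 40.0
grip_force: 0.0
```

Emit:
servo_tool --plan '[[[-0.02,-0.03,0,0,0.04],[-0.01,-0.02,0,0,0.04],[0,0,0,0,0.04],[0,0,0,0,0.04],[0,0,0,0,0.04]]]'

```text
time: 20.8
tool_pos: [490.7, -52.4, 327.1]
tcp_rot: [179.9, -0.0, 88.3]
ft_force: [0.2, -0.0, 0.9]
finger_gap: 40.2
grip_force: 0.0
```

```bash
python3 asc.py | tail -2; python3 - <<'E'
from chk import *
t=snap('top'); s=pickle.load(open('last.pkl','rb'))
o=np.hstack([cv2.resize(s['frame'][165:315,165:315],(400,400),interpolation=cv2.INTER_CUBIC),cv2.resize(t['frame'][155:275,140:260],(400,400),interpolation=cv2.INTER_CUBIC)]); cv2.imwrite('pics/v9.png',o)
E
```

```text
diff 0.5713235294117647 (421, 208, 0, [246.1, 273.0])
20.9 [490.69971592 -52.11289369 326.58476456] [-0.14468438 -0.75063912  0.1503492 ]
```

View pics/v9.png

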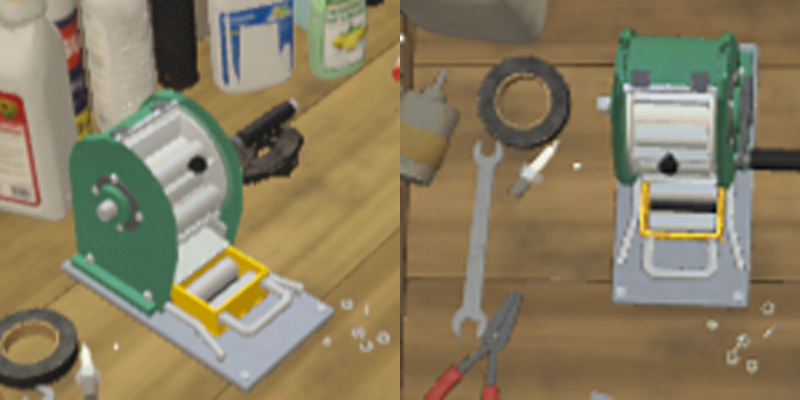

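The picture shows two pins lying flat in the tray at home under the chute, with the crank left at the front and the nearby bystanders where they were. I hand in now.

```bash
python3 -c "
from bench import r
print(r.hand_in())"
```

```text
the job is handed in; nothing more can be done
None
```

The job is handed in at about 21 s: the tray was set down, released, and pushed home against the stop by its handle; the pictures show two pins, dropped one at a time, lying still in it, and the crank was stopped at about 1.9 rad, before the third pin's drop at 2.6.

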